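# Shut down and fold the railway control case

## Robot

A 6-joint arm with a two-finger parallel gripper is mounted at the origin on the work surface. World frame = base frame: x ahead of the robot, y to its left, z up, the work surface at z = 0. Lengths are in mm, angles in degrees, forces in N, time in s.
With the tool pointing down it reaches from about 350 to 850 mm from the base axis. Payload 8.1 kg.
Tool frame: the origin (TCP) lies at the very end of the fingers, on their centre line; the grasp point (between the pads) lies 19 mm behind it (tcp_to_grasp is the distance from the TCP to the grasp point, in mm); z points along the fingers, x is the direction in which the jaws open and shut, and the axes are right-handed (so a half turn about z gives the same grasp; the last joint's range is limited). The gripper opens to 85 mm and grips with 20 to 120 N. Pads are 22 mm wide; open, the fingers measure 114 mm over their backs; the gripper's body (76 mm by 85 mm) begins 54 mm behind the grasp point. The pads swing forward as they close: fully open they stand 13 mm farther back than shut.
Start: joints at [-68.09, 7.471, 85.268, -0, 87.261, -4.893], TCP at [270.574, -535.533, 231.292] pointing down, gripper open.
Joint ranges: [-169.43, 169.43], [-51.17, 129.36], [1.28, 143.12], [-76.62, 256.62], [0, 156.53], [-152.29, 152.29]. Speed limits (degrees/s): [136.94, 136.94, 159.86, 180, 180, 180].

## Interface

Orientations are given as [roll, pitch, yaw] about the fixed x, y, z axes, in that order (R = Rz(yaw) Ry(pitch) Rx(roll)).
In Python, from bench import * gives the robot as it stands. The module is installed in compiled form; this text tells all that it offers.
- The arm moves only by the tool apply_moves, never from a script. Its argument "targets" is text: rows parted by semicolons, each of 7 numbers parted by spaces: the turn, a rotation vector about the tool's x, y, z in rad, then the shift along the tool's x, y, z in cm, then the finger opening in cm, from 0 to 8.54. A call has exactly 5 rows; each row is the pose to reach, as a shift and turn from the pose commanded when the call began, along the tool's axes at that moment; what a row does not reach only later rows make up. A row lasts 1/10 s, in which the tool goes at most 50 mm and 8.59 degrees, less where a joint would pass 70% of its speed; a pose out of reach is approached as far as the arm can. A call with a gripper value outside its range is refused whole. The fingers move at their own pace and stop on an object; "force" is the grip in N (left out, the last holds). Time passes only in rows, so rows that repeat a pose let the fingers close, or fill a call up. It gives the time, the measured TCP pose, the force and the opening at its end, in the units of the state.
- sense(): the state, without advancing time (a new reading comes with each control period).
- snapshot(name): name is "scene" or "top" or "wrist"; returns the picture (420x560x3 uint8, red, green, blue); there is no depth.
- camera_model(name): a dict with "fx", "fy", "cx", "cy" (pixels), "position" and "attitude" of the camera in the world; the wrist camera has in their place "T_tool_cam" (4x4, takes a point from camera to tool coordinates, whose origin is the TCP and whose axes are the tool frame's). Camera axes: x right, y up, looking along -z (the intrinsics and any distortion apply to the point x, -y, -z); pixel columns grow to the right and rows downward; lengths in mm; the calibration is good to about 2 mm. The wrist camera is an equidistant fisheye: a pixel r from the principal point sees the ray r / f radians off the axis. A picture is of the moment at which its call begins: read the wrist's pose just before it. camera_model takes no time and is no camera call.
- hand_in(): hands the job in, once; it reports no verdict.
Trained networks look in the newest picture that a camera, given by its name, has taken for a name from the list of things; names that differ only in an ending like _2 or _b are one class to them, and where a whole thing is asked for, a point or a joint stands for the part that bears it (a point fixed in the world has none). Each returns a list of dicts, best first, with "confidence" (0 to 1); they miss things now and then, are a little off and sometimes report something else, mostly with a low value. They report only what shows in the picture. A call takes as long as a camera call.
- recognise(camera, query): "at" ([row, column] in pixels, amid what is visible of it).
- place_of(camera, query): "at" ([row, column] in pixels: a listed point, or the origin of a listed thing).
The state is a dict: "time": time; "joint_pos": joint angles; "qd": joint speeds; "joint_efforts": joint torques, N m; "tool_pos": TCP position; "tcp_rot": TCP orientation; "ft_force": force on the tool from outside, world axes, zero at the start; "wrist_torque": the same for the moment, N m; "finger_gap": finger opening in mm.
Only numpy, scipy, OpenCV 4.12 (cv2) and the standard library are available. Lean on these libraries where they do the work, as an engineer would, in place of code of your own. Each camera call takes 0.05 s, during which the arm holds its last target. There are 200 camera calls.

## Task

Close down the railway control case: with one drag of a fingertip along the row, from right to left, knock its five red-capped switches over to off, one after another. Then push the yellow-balled ratchet pawl away from you until it is out of the teeth, press the green panel down until it is flat in the case, and finally swing the blue-knobbed latch fully home over the panel's edge. Leave everything else on the desk and on the case where it is.

Things in the scene. Friction and masses are not known exactly. Their poses are not given: they have to be found in the camera images.
- case: The control case: aluminium flight case fixed to the table, 280 (x) x 460 (y) x 80 mm high. Origin: centre of its underside; its x axis points away from the operator (the robot), y to the operator's left, z up. In its top, flush when down, lies the green tilting panel, 196 x 316 mm, 6 mm thick. 'Left', 'right', 'near' and 'far' below are in this case frame. The case's rim is 80 mm above the table.
- panel (a joint): Tilt of the green panel (rad): 0 = flat down and flush with the case rim, about 0.4 at the start, far edge up. It hinges along its near edge, which runs along the case's y axis. The hinge is stiff, so the panel stays where it is left; about 2 to 7 N down on its rubber pad moves it, once the pawl is out. With the pawl in, it sinks to 0.36 and is then stopped by the teeth (a hard push only springs it some 0.03 further).
- panel_hinge (a point): Middle of the panel's hinge line, 77 mm above the table; at panel = 0 the panel's top lies 3 mm above this line.
- panel_pad (a point): Middle of the black rubber press pad (28 x 70 mm) on top of the panel at its far edge, 178 mm from the hinge line.
- latch (a joint): Swing of the transport latch (rad): about 0 to 0.3 = parked, arm pointing towards the near side along the right rim; 1.57 = home, arm pointing left (case +y) and lying over the panel's right edge. It turns clockwise seen from above, stays where it is left and needs about 1.2 N at the knob. Its arm passes 6 mm above the rim, so it closes only over a panel that is down.
- latch_pivot (a point): The latch's vertical pivot, on the right rim, 86 mm above the table (underside of the arm).
- latch_knob (a point): Top centre of the upright blue knob on the latch arm: 16 mm diameter, its sides free for 31 mm below this point, 52 mm from the pivot.
- pawl (a joint): Swing of the ratchet pawl (rad): 0 = in, its nose between the teeth of the steel toothed wheel at the panel's left edge, so that the panel cannot be lowered; 1.0 = fully out. It is clear of the teeth from 0.4 on. Pushing its yellow ball away from the operator (case +x) swings it out; it needs about 2 N and stays where it is left.
- pawl_ball (a point): Centre of the yellow ball, 18 mm diameter, on the pawl's thumb lever, left of the panel and near the hinge. The ball stands 41 mm above the pawl's pivot (which lies along case y) and 18 mm nearer the operator; on its way out it rides over a 45 mm arc, about 43 mm towards case +x. The space nearer the operator than the ball is free above 165 mm over the table; the ball itself starts 197 mm above it.
- sw1 (a joint): Switch 1 of 5, counted from the right (case -y) end (rad): 0 = on, leaning 15 degrees to the right; 1.27 = fully off, leaning 58 degrees to the left; it counts as off above 0.7. It stays where it is left; about 1 N at the cap moves it.
- sw2 (a joint): Switch 2 of 5, counted from the right (case -y) end (rad): 0 = on, leaning 15 degrees to the right; 1.27 = fully off, leaning 58 degrees to the left; it counts as off above 0.7. It stays where it is left; about 1 N at the cap moves it.
- sw3 (a joint): Switch 3 of 5, counted from the right (case -y) end (rad): 0 = on, leaning 15 degrees to the right; 1.27 = fully off, leaning 58 degrees to the left; it counts as off above 0.7. It stays where it is left; about 1 N at the cap moves it.
- sw4 (a joint): Switch 4 of 5, counted from the right (case -y) end (rad): 0 = on, leaning 15 degrees to the right; 1.27 = fully off, leaning 58 degrees to the left; it counts as off above 0.7. It stays where it is left; about 1 N at the cap moves it.
- sw5 (a joint): Switch 5 of 5, counted from the right (case -y) end (rad): 0 = on, leaning 15 degrees to the right; 1.27 = fully off, leaning 58 degrees to the left; it counts as off above 0.7. It stays where it is left; about 1 N at the cap moves it.
- sw1_cap (a point): Centre of switch 1's red cap, a 10 mm ball at the end of a red 7 mm bar that pivots on the panel's top, 40 mm from cap to pivot, pivots 48 mm apart in a row along case y, 115 mm from the hinge line. When on, the cap is 39 mm above the panel; fully off, 21 mm. A fingertip dragged to the left along the row 2 to 9 mm below the height of the caps that are on knocks each switch over and passes over it.
- sw5_cap (a point): Centre of switch 5's red cap, a 10 mm ball at the end of a red 7 mm bar that pivots on the panel's top, 40 mm from cap to pivot, pivots 48 mm apart in a row along case y, 115 mm from the hinge line. When on, the cap is 39 mm above the panel; fully off, 21 mm. A fingertip dragged to the left along the row 2 to 9 mm below the height of the caps that are on knocks each switch over and passes over it.
- bottle: Bystander: closed clear drinks bottle with blue cap, 62 mm diameter, 200 mm tall; loose. Origin: centre of its underside.
- mouse: Bystander: red computer mouse, 100 x 60 x 32 mm; loose. Origin: centre of its underside.
- handset: Bystander: black telephone handset, 200 x 48 x 28 mm; loose. Origin: centre of its underside.
- screwdriver: Bystander: screwdriver with black handle, lying; loose.
- module_red: Bystander: small black switch module with a red button, 18 x 44 x 15 mm, lying on the case's far rim; loose. Origin: centre of its underside.
- module_green: Bystander: small black switch module with a green button, 18 x 44 x 15 mm, lying on the case's left rim at its far end; loose. Origin: centre of its underside.

How it is judged (in metres and radians):
On the way, in this order (a step that is already met when the one before it is completed fails the run):
1. all five switches off, the panel still up (value of joint each of sw1, sw2, sw3, sw4, sw5 above 0.7 rad and value of joint panel above 0.3 rad), for 0.1 s.
2. the pawl swung out of the teeth, the panel still up (value of joint pawl above 0.5 rad and value of joint panel above 0.3 rad), for 0.1 s.
3. the panel flat down (value of joint panel below 0.04 rad), for 0.2 s.
4. the latch home over the panel (value of joint latch above 1.3 rad and value of joint panel below 0.04 rad), for 0.2 s.
At the end, for the whole second after the job is handed in: All five switches off (each above 0.7 rad), the panel flat (below 0.04 rad), the latch home over its edge (above 1.3 rad of 1.57), panel and latch at rest. Where the pawl ends does not matter (all of step 4 and value of joint each of sw1, sw2, sw3, sw4, sw5 above 0.7 rad and velocity of joint panel between -0.1 and 0.1 rad/s and velocity of joint latch between -0.1 and 0.1 rad/s); the robot touches nothing.
It fails at once if a switch knocked off while one to its right is still on (not one drag from right to left) ((value of joint sw2 above 0.7 rad and value of joint sw1 below 0.7 rad) or (value of joint sw3 above 0.7 rad and value of joint sw2 below 0.7 rad) or (value of joint sw4 above 0.7 rad and value of joint sw3 below 0.7 rad) or (value of joint sw5 above 0.7 rad and value of joint sw4 below 0.7 rad)).
It fails at once if the finger lifted away from the row between the first switch and the last (not one drag) (value of joint sw1 above 0.7 rad and value of joint sw5 below 0.7 rad and z of the grasp point in the frame of panel_hinge above 0.085 m).
It fails at once if a switch on while the pawl is out (value of joint pawl above 0.5 rad and value of joint any of sw1, sw2, sw3, sw4, sw5 below 0.6 rad).
It fails at once if a bystander moved by more than 30 mm (distance of any of bottle, mouse, handset, screwdriver, module_red, module_green from where it was at the start of the episode above 0.03 m).
It also fails if it takes over 51 s, if anything falls off the work surface, if the arm or the gripper's body presses on something with over 40 N, if the wrist force passes 120 N, or if a joint passes its speed limit or range.

## Working session

There is one attempt and no reset: what is moved stays moved. The work goes in short steps, Python scripts to look and compute and a tool call to move; the robot and the scene stay as the last step left them, time stands still between calls to the robot, and variables do not carry over. Pictures are saved under pics/ and viewed, about 8 in all and at most 12, crops included, and the job is handed in when it is done.

Besides the shell and the picture viewer there is one more tool, called as a command line: name --argument value ..., lists and objects as JSON in quotes. apply_moves: Moves the arm, as the interface text tells. Its arguments: {"type":"object","properties":{"targets":{"type":"string"},"force":{"type":"number"}},"required":["targets"]}

```bash
mkdir -p pics; cat > h.py <<'E'
from bench import *
import numpy as np, cv2
from scipy.spatial.transform import Rotation as R
E
python3 - <<'E'
from h import *
s=sense();print(s)
for c in ("scene","top"):
    im=snapshot(c); cv2.imwrite(f"pics/{c}0.png",im[:,:,::-1]); print(camera_model(c))
    for q in ["case","panel_hinge","panel_pad","latch_pivot","latch_knob","pawl_ball","sw1_cap","sw5_cap"]:
        print(c,q,[(np.round(d["at"],1).tolist(),round(d["confidence"],2)) for d in place_of(c,q)[:2]])
print(camera_model("wrist"))
E
```

```text
{'time': 0.0, 'joint_pos': array([-6.80913468e+01,  7.51498151e+00,  8.53319962e+01,  1.04314647e-03,
        8.72610997e+01, -4.89223792e+00]), 'qd': array([ 8.71094673e-06, -8.06374857e-02,  1.28679551e-02,  3.94523656e-02,
        2.43999220e-02, -1.13207297e-01]), 'joint_efforts': array([ 1.94902168e-03, -5.69389987e+01, -5.00555706e+01,  9.91979687e-05,
        1.42883405e-02, -3.12701775e-05]), 'tool_pos': array([ 270.35619964, -535.00264634,  230.2197145 ]), 'tcp_rot': array([-1.79989745e+02,  1.07594843e-01, -6.31991501e+01]), 'ft_force': array([-0.21833812,  0.17703963,  0.12044126]), 'wrist_torque': array([ 0.03473453,  0.04637827, -0.00491458]), 'finger_gap': 85.28312226388162}
{'fx': 437.54658626751603, 'fy': 437.54658626751603, 'cx': 277.8798870714082, 'cy': 207.16889300579012, 'position': array([1106.25224044,  526.89429101, 1091.08997544]), 'attitude': array([3.92980507e+01, 3.05904908e-02, 1.30764467e+02])}
scene case [([252.0, 304.7], 0.66), ([239.3, 332.9], 0.62)]
scene panel_hinge [([218.7, 336.0], 0.91)]
scene panel_pad [([230.0, 290.2], 0.74)]
scene latch_pivot [
[... 509 characters left out ...]
82)]
top panel_pad [([197.2, 249.7], 0.65)]
top latch_pivot [([211.4, 304.2], 0.83), ([200.5, 249.9], 0.68)]
top latch_knob [([222.5, 304.1], 0.66)]
top pawl_ball [([214.5, 185.4], 0.56), ([213.9, 303.3], 0.22)]
top sw1_cap []
top sw5_cap []
{'fx': 325.19226210127806, 'fy': 325.19226210127806, 'cx': 282.89252088458335, 'cy': 206.680397771992, 'T_tool_cam': array([[ 9.99998958e-01, -4.98879296e-04, -1.35482036e-03,
        -9.23999193e-02],
       [-9.17520284e-04, -9.44129537e-01, -3.29573324e-01,
        -8.36789851e+01],
       [-1.11470861e-03,  3.29574223e-01, -9.44129011e-01,
        -1.41945275e+02],
       [ 0.00000000e+00,  0.00000000e+00,  0.00000000e+00,
         1.00000000e+00]])}
```

View pictures.

View pics/scene0.png

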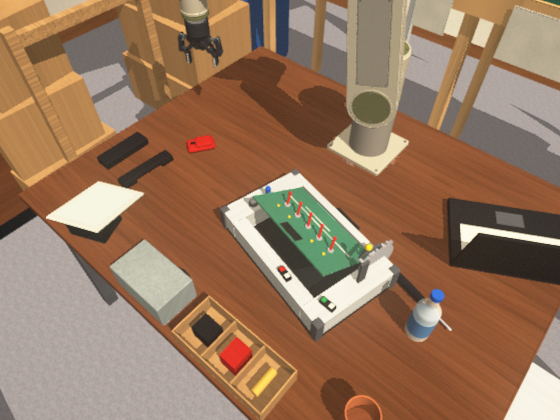

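View pics/top0.png

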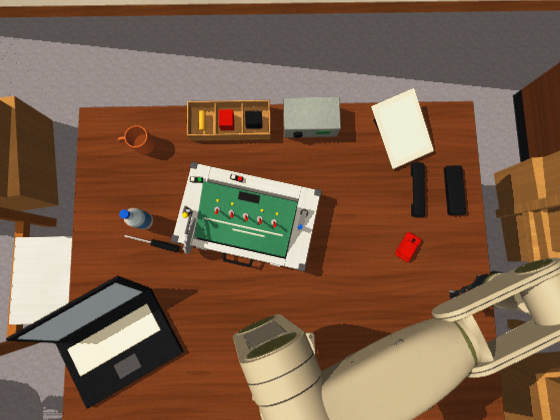

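```bash
python3 - <<'E'
from h import *
a=cv2.imread("pics/scene0.png")[165:345,210:410]; b=cv2.imread("pics/top0.png")[155:280,165:330]
cv2.imwrite("pics/sc.png",cv2.resize(a,None,fx=4,fy=4,interpolation=cv2.INTER_CUBIC)[:600+120][:,:800][:600])
cv2.imwrite("pics/tc.png",cv2.resize(b,None,fx=4.8,fy=4.8,interpolation=cv2.INTER_CUBIC))
for n,im,o in(("scene",a,(165,210)),("top",b,(155,165))):
    h=cv2.cvtColor(im,cv2.COLOR_BGR2HSV)
    for k,(lo,hi) in dict(red=((0,170,110),(6,255,255)),red2=((173,170,110),(180,255,255)),yel=((22,150,120),(33,255,255)),blue=((100,140,80),(125,255,255))).items():
        m=cv2.inRange(h,lo,hi); N,_,st,ce=cv2.connectedComponentsWithStats(m)
        print(n,k,[(round(c[1]+o[0],1),round(c[0]+o[1],1),int(s[4]),int(s[2]),int(s[3])) for s,c in zip(st[1:],ce[1:]) if s[4]>2])
E
```

```text
scene red [(np.float64(197.0), np.float64(288.7), 24, 5, 12), (np.float64(207.9), np.float64(298.9), 24, 5, 13), (np.float64(218.5), np.float64(309.3), 24, 4, 13), (np.float64(229.8), np.float64(320.4), 25, 4, 13), (np.float64(242.6), np.float64(332.5), 26, 6, 12), (np.float64(268.7), np.float64(281.6), 24, 6, 6), (np.float64(341.8), np.float64(236.5), 70, 16, 8)]
scene red2 []
scene yel [(np.float64(205.0), np.float64(278.0), 5, 3, 3), (np.float64(216.5), np.float64(288.5), 4, 2, 2), (np.float64(240.5), np.float64(311.0), 6, 3, 2), (np.float64(247.1), np.float64(368.3), 39, 7, 7), (np.float64(253.3), np.float64(323.0), 7, 3, 3)]
scene blue [(np.float64(189.0), np.float64(267.7), 21, 4, 7)]
top red [(np.float64(178.2), np.float64(239.3), 16, 4, 5), (np.float64(211.4), np.float64(216.0), 10, 3, 5), (np.float64(214.7), np.float64(231.2), 12, 3, 6), (np.float64(217.8), np.float64(245.6), 12, 3, 6), (np.float64(221.1), np.float64(259.6), 11, 3, 5), (np.float64(224.2), np.float64(273.9), 12, 3, 5)]
top red2 []
top yel [(np.float64(200.0), np.float64(217.3), 7, 3, 3), (np.float64(203.3), np.float64(232.0), 7, 3, 3), (np.float64(210.0), np.float64(261.5), 6, 2, 3), (np.float64(214.7), np.float64(184.9), 24, 5, 6), (np.float64(213.0), np.float64(276.5), 6, 2, 3)]
top blue [(np.float64(226.4), np.float64(300.0), 17, 5, 5)]
```

View pics/sc.png

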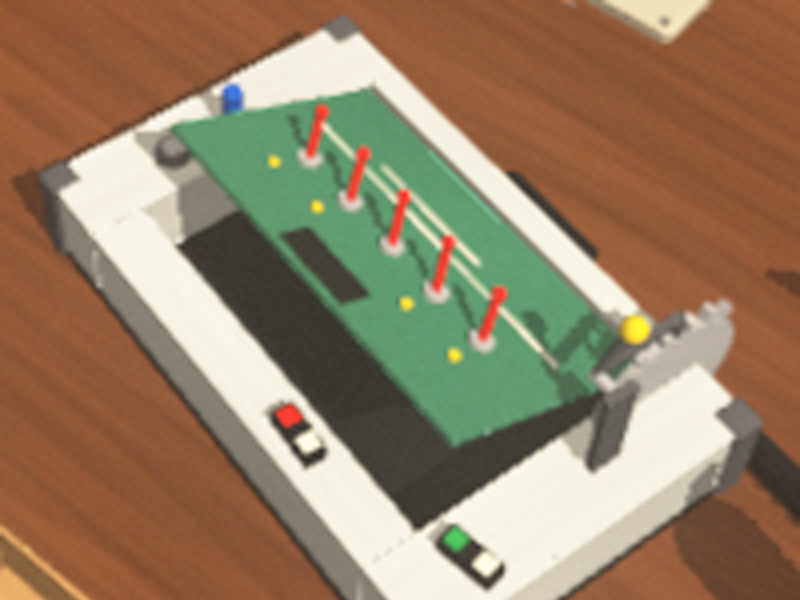

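View pics/tc.png

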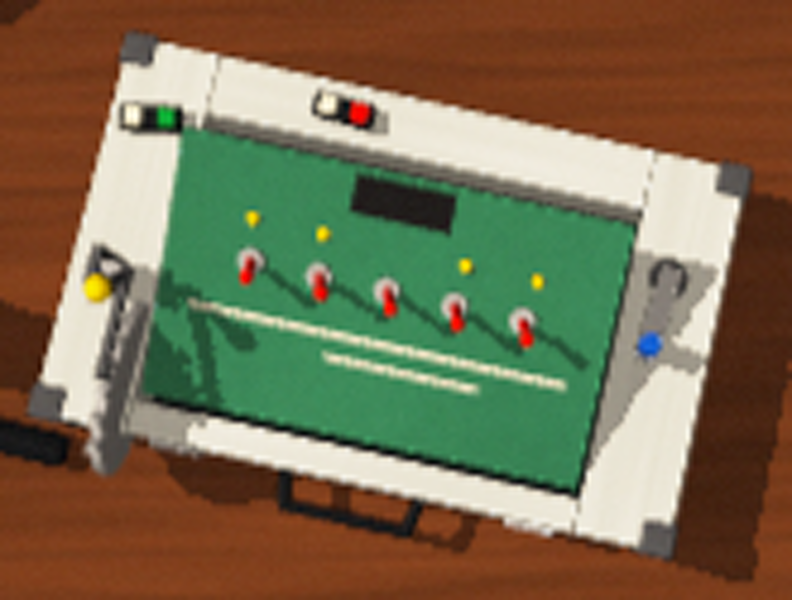

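```bash
cat >> h.py <<'E'
def cam(n):
    c=camera_model(n); return c,R.from_euler("xyz",c["attitude"],degrees=True).as_matrix()
def proj(n,P):
    c,M=CAM[n]; q=(np.atleast_2d(P)-c["position"])@M
    return np.c_[c["cx"]+c["fx"]*q[:,0]/-q[:,2], c["cy"]+c["fy"]*q[:,1]/q[:,2]]
CAM={n:cam(n) for n in("scene","top")}
E
python3 - <<'E'
from h import *
from scipy.optimize import least_squares
S=lambda l:(np.array(l)+.5)/4-.5+[210,165]
T=lambda l:(np.array(l)+.5)/4.8-.5+[165,155]
capS=S([(321,113),(363,155),(403,198),(448,243),(499,294)])
capT=T([(527,340),(457,324),(390,308),(320,293),(246,277)])
def tri(ps,pt):
    f=lambda P:np.r_[proj("scene",P)[0]-ps,proj("top",P)[0]-pt]
    r=least_squares(f,[600,50,150]); return r.x,np.abs(r.fun).max()
print("caps");  [print(np.round(x,1),round(e,2)) for x,e in map(tri,capS,capT)]
print("ball",tri(S((636,329)),T((97,288))))
print("knob top",tri(S((233,88)),T((650,345))))
print("pad",tri(S((325,265)),T((404,204))))
cor={"nr":((672,553),(343,16)),"fr":((749,166),(42,172)),"nl":((31,412),(757,412))}
for k,(t,s) in cor.items(): print(k,tri(S(s),T(t)))
print("panel", [ (np.round(a,1),round(b,2)) for a,b in (tri(S((372,90)),T((578,495))),tri(S((175,125)),T((637,218))),tri(S((452,445)),T((185,128))))])
# model fit
def pts(p):
    hx,hy,yaw,t,c=p; ex=np.array([np.cos(yaw),np.sin(yaw),0]);ey=np.array([-np.sin(yaw),np.cos(yaw),0]);ez=np.array([0,0,1.])
    u=ex*np.cos(t)+ez*np.sin(t); n=-ex*np.sin(t)+ez*np.cos(t); H=np.array([hx,hy,77])
    caps=np.array([H+115*u+(3+38.6)*n+ey*(c+48*(i-2)-10.35) for i in range(5)])
    pad=H+178*u+4*n
    cn=[H+3*n-158*ey,H+196*u+3*n-158*ey,H+196*u+3*n+158*ey]
    return caps,pad,np.array(cn)
cS=S([(372,90),(175,125),(452,445)]);cT=T([(578,495),(637,218),(185,128)])
def f(p,full=True):
    caps,pad,cn=pts(p)
    return np.r_[(proj("scene",caps)-capS).ravel(),(proj("top",caps)-capT).ravel(),(proj("scene",pad)-S((325,265))).ravel(),(proj("top",pad)-T((404,204))).ravel(),.5*(proj("scene",cn)-cS).ravel(),.5*(proj("top",cn)-cT).ravel()]
r=least_squares(f,[500,100,-.1,.4,0],loss="soft_l1"); print(np.round(r.x,3),np.degrees(r.x[2]));print(np.round(f(r.x),1));print(np.round(pts(r.x)[0],1),pts(r.x)[1])
E
```

```text
caps
[468.1  21.2 160.7] 0.09
[479.5  68.  161.5] 0.01
[491.3 112.5 161.5] 0.03
[502.3 159.  162.3] 0.06
[513.9 208.7 162.3] 0.06
ball (array([503.52686549, 300.08156746, 198.44502165]), np.float64(0.1879321466827264))
knob top (array([466.65360761, -63.70766509, 124.22355473]), np.float64(0.17857693412423714))
pad (array([563.17182475, 103.38713118, 151.16107974]), np.float64(0.07523211458044443))
nr (array([323.21770115, -76.13638935,  81.15979759]), np.float64(0.358567033398117))
fr (array([ 596.87629367, -140.11729216,   85.70203444]), np.float64(0.23229548243966747))
nl (array([431.61041674, 370.02882631,  87.23987952]), np.float64(0.007566347296261711))
panel [(array([365.2, -11.8,  74.4]), np.float64(0.25)), (array([546.3, -51.1, 162.5]), np.float64(1.06)), (array([618.6, 251.1, 153.6]), np.float64(0.11))]
[ 4.06415e+02  1.42269e+02 -2.42000e-01  4.09000e-01  2.92000e+00] -13.866079693606968
[-0.  -0.2 -0.3 -0.   0.5  0.3  0.4  0.6 -0.7 -0.   0.3 -0.   0.3  0.
 -0.3  0.1 -0.3 -0.   0.6  0.  -0.1 -0.  -0.1 -0.  -0.2 -0.3 -0.3 -0.2
  0.5 -0.4 -0.2 -0.3 -0.1  1.1 -0.3 -0. ]
[[468.   20.5 160.9]
 [479.5  67.1 160.9]
 [491.  113.7 160.9]
 [502.5 160.3 160.9]
 [514.  206.9 160.9]] [563.41448449 103.51458336 151.49320248]
```

apply_moves --targets "0 0 -0.14 -3 -3.2 0 0; 0 0 -0.28 -6 -6.4 0 0; 0 0 -0.42 -9 -9.6 0 0; 0 0 -0.56 -12 -12.8 0 0; 0 0 -0.70 -15 -16 0 0" --force 40

```text
time: 1.4
tool_pos: [346.0, -328.0, 231.4]
tcp_rot: [180.0, -0.0, -22.8]
ft_force: [1.7, -0.1, 0.4]
finger_gap: 11.9
```

```bash
cat >> h.py <<'E'
def to(P,yaw=-13.87):
    s=sense(); M=R.from_euler("xyz",s["tcp_rot"],degrees=True)
    G=R.from_euler("xyz",[180,0,yaw],degrees=True)
    print("t",round(s["time"],2),"pos",np.round(s["tool_pos"],1),"rot",np.round(s["tcp_rot"],2),"F",np.round(s["ft_force"],1),"gap",round(s["finger_gap"],1))
    print("turn",np.round((M.inv()*G).as_rotvec(),3),"shift cm",np.round(M.inv().apply(np.array(P)-s["tool_pos"])/10,2))
E
python3 -c "
from h import *
to([457,-23,230])"
```

```text
t 1.4 pos [ 346.  -328.   231.4] rot [ 1.7999e+02 -3.0000e-02 -2.2780e+01] F [ 1.7 -0.1  0.4] gap 11.9
turn [ 0.    -0.    -0.156] shift cm [ -1.58 -32.41   0.13]
```

apply_moves --targets "0 0 -0.08 -0.3 -4.5 0 0; 0 0 -0.156 -0.6 -9 0 0; 0 0 -0.156 -1 -13.5 0 0; 0 0 -0.156 -1.3 -18 0 0; 0 0 -0.156 -1.6 -22.5 0 0"

```text
time: 1.9
tool_pos: [419.6, -114.5, 231.7]
tcp_rot: [180.0, -0.1, -14.2]
ft_force: [0.4, -0.4, 1.0]
finger_gap: 0.2
```

```bash
python3 -c "
from h import *
to([457,-23,230])"
```

```text
t 1.9 pos [ 419.6 -114.5  231.7] rot [ 1.7999e+02 -6.0000e-02 -1.4170e+01] F [ 0.4 -0.4  1. ] gap 0.2
turn [ 0.    -0.001 -0.005] shift cm [ 1.39 -9.79  0.17]
```

apply_moves --targets "0 0 -0.005 0.6 -4 0 0; 0 0 -0.005 1.2 -8 0 0; 0 0 -0.005 1.4 -9.8 0.5 0; 0 0 -0.005 1.4 -9.8 2 0; 0 0 -0.005 1.4 -9.8 2 0"

```text
time: 2.4
tool_pos: [455.4, -24.5, 208.7]
tcp_rot: [180.0, 0.2, -13.8]
ft_force: [-0.2, -0.5, -0.4]
finger_gap: -0.2
```

```bash
python3 -c "
from h import *
to([457,-23,155.5])
im=snapshot('wrist'); cv2.imwrite('pics/w1.png',im[:,:,::-1])
c=camera_model('wrist');T=c['T_tool_cam'];s=sense();M=R.from_euler('xyz',s['tcp_rot'],degrees=True).as_matrix()
def wp(P):
    q=T[:3,:3].T@(M.T@(np.array(P)-s['tool_pos'])-T[:3,3]); v=np.array([q[0],-q[1],-q[2]]); rr=np.hypot(v[0],v[1]); th=np.arctan2(rr,v[2]); return np.round([c['cx']+c['fx']*th*v[0]/rr,c['cy']+c['fx']*th*v[1]/rr],1)
for n,P in dict(c1=[468,20.5,160.9],c3=[491,113.7,160.9],c5=[514,206.9,160.9],ball=[503.5,300,197.5],knob=[466.7,-63.7,123],tcp=s['tool_pos']).items(): print(n,wp(P))
"
```

```text
t 2.4 pos [455.4 -24.5 208.7] rot [179.96   0.22 -13.79] F [-0.2 -0.5 -0.4] gap -0.2
turn [0.001 0.004 0.001] shift cm [ 0.14 -0.19  5.32]
c1 [286.6 159.5]
c3 [286.9  -0.4]
c5 [ 286.7 -124.8]
ball [ 236.2 -227.7]
knob [309.7 253.3]
tcp [284.7 271.3]
```

View pics/w1.png

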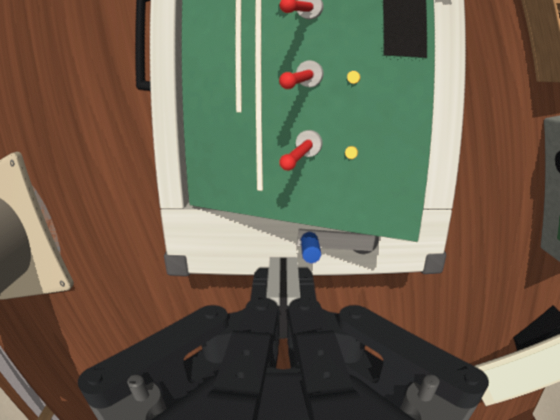

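apply_moves --targets "0 0 0 0.14 -0.2 1.5 0; 0 0 0 0.14 -0.2 3 0; 0 0 0 0.14 -0.2 4.3 0; 0 0 0 0.14 -0.2 5.2 0; 0 0 0 0.14 -0.2 5.3 0"

```text
time: 2.95
tool_pos: [457.4, -23.1, 156.2]
tcp_rot: [180.0, 0.2, -13.9]
ft_force: [0.6, -0.3, 0.1]
finger_gap: -0.3
```

```bash
python3 -c "
from h import *
to([457,-23,155.5])"
```

```text
t 2.95 pos [457.4 -23.1 156.2] rot [179.99   0.18 -13.89] F [ 0.6 -0.3  0.1] gap -0.3
turn [ 0.     0.003 -0.   ] shift cm [-0.04  0.    0.07]
```

apply_moves --targets "0 0 0 0 -1.4 0.1 0; 0 0 0 0 -2.8 0.1 0; 0 0 0 0 -4.2 0.1 0; 0 0 0 0 -5.6 0.1 0; 0 0 0 0 -7 0.1 0"

```text
time: 3.45
tool_pos: [475.8, 45.8, 157.5]
tcp_rot: [180.0, -0.0, -13.9]
ft_force: [0.3, -0.5, 0.0]
finger_gap: 0.1
```

```bash
python3 -c "
from h import *
to([457+.2397*70,-23+70*.9708,155.5])
im=snapshot('wrist'); cv2.imwrite('pics/w2.png',im[:,:,::-1])"
```

```text
t 3.45 pos [475.8  45.8 157.5] rot [ 1.800e+02 -3.000e-02 -1.386e+01] F [ 0.3 -0.5  0. ] gap 0.1
turn [ 0. -0.  0.] shift cm [-0.18  0.13  0.2 ]
```

View pics/w2.png

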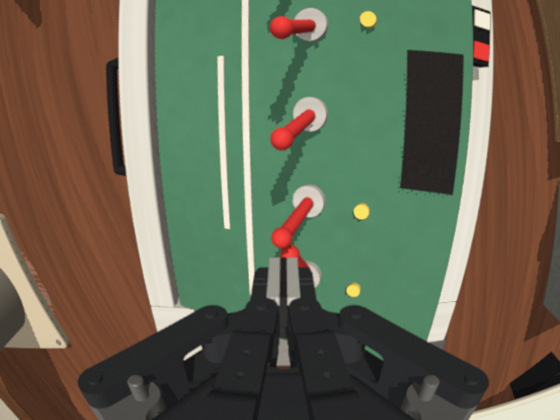

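apply_moves --targets "0 0 0 -0.1 -1.4 0.1 0; 0 0 0 -0.1 -2.8 0.1 0; 0 0 0 -0.1 -4.2 0.1 0; 0 0 0 -0.1 -5.6 0.1 0; 0 0 0 -0.1 -7 0.1 0"

```text
time: 4.0
tool_pos: [491.5, 114.4, 156.3]
tcp_rot: [-180.0, 0.0, -13.9]
ft_force: [0.0, -1.3, -0.5]
finger_gap: 0.0
```

apply_moves --targets "0 0 0 0 -1.4 0 0; 0 0 0 0 -2.8 0 0; 0 0 0 0 -4.2 0 0; 0 0 0 0 -5.6 0 0; 0 0 0 0 -7 0 0"

```text
time: 4.5
tool_pos: [508.2, 182.2, 156.2]
tcp_rot: [180.0, 0.0, -13.9]
ft_force: [0.3, -1.7, 0.3]
finger_gap: -0.3
```

```bash
python3 -c "
from h import *
to([457+.2397*282,-23+282*.9708,155.5])
im=snapshot('wrist'); cv2.imwrite('pics/w3.png',im[:,:,::-1])"
```

```text
t 4.5 pos [508.2 182.2 156.2] rot [ 1.7999e+02  1.0000e-02 -1.3860e+01] F [ 0.3 -1.7  0.3] gap -0.3
turn [0. 0. 0.] shift cm [-0.05 -7.05  0.07]
```

View pics/w3.png

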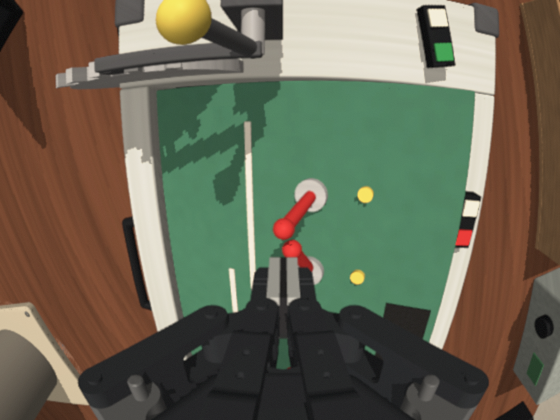

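apply_moves --targets "0 0 0 0 -1.4 0 0; 0 0 0 0 -2.8 0 0; 0 0 0 0 -4.2 0 0; 0 0 0 0 -5.6 0 0; 0 0 0 0 -6.8 0 0"

```text
time: 5.05
tool_pos: [524.6, 248.6, 156.3]
tcp_rot: [-180.0, -0.0, -13.8]
ft_force: [-1.2, -0.6, 0.9]
finger_gap: 0.2
```

apply_moves --targets "0 0 0 0 0 -2 0; 0 0 0 0 0 -5 0; 0 0 0 -2 0 -8 0; 0 0 0 -5 0 -10 0; 0 0 0 -9 0 -10 0"

```text
time: 5.55
tool_pos: [438.5, 269.9, 260.5]
tcp_rot: [-179.7, -0.3, -13.9]
ft_force: [-1.4, 0.5, 0.3]
finger_gap: -0.0
```

```bash
python3 -c "
from h import *
ex=np.array([.9708,-.2397,0])
B=np.array([503.5,300,197.5])
to(B-45*ex+[0,0,33])
for n in ('scene','top'):
    im=snapshot(n); print(n,[(np.round(d['at'],1),round(d['confidence'],2)) for d in place_of(n,'pawl_ball')[:2]]); cv2.imwrite(f'pics/{n}4.png',im[:,:,::-1])
a=cv2.imread('pics/scene4.png')[165:315,210:410];cv2.imwrite('pics/sc4.png',cv2.resize(a,None,fx=4,fy=4,interpolation=cv2.INTER_CUBIC))"
```

```text
t 5.55 pos [438.5 269.9 260.5] rot [-179.75   -0.29  -13.94] F [-1.4  0.5  0.3] gap -0.0
turn [-0.004 -0.005 -0.001] shift cm [ 1.07 -4.47  3.02]
scene [(array([246.5, 369.4]), 0.74)]
top [(array([220.2, 301.3]), 0.58)]
```

View pics/sc4.png

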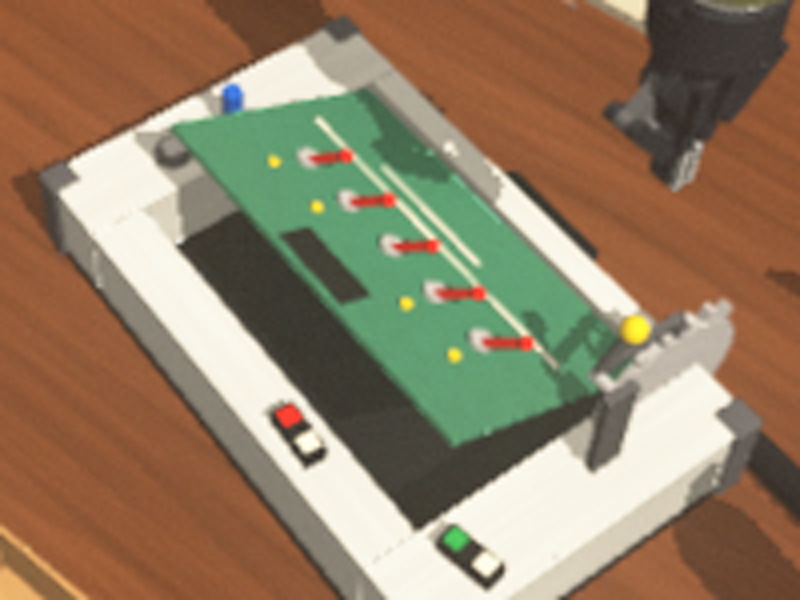

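apply_moves --targets "-0.004 -0.005 0 0.3 -1.5 0 0; -0.004 -0.005 0 0.6 -3 0 0; -0.004 -0.005 0 0.9 -4.4 1.5 0; -0.004 -0.005 0 0.9 -4.4 4.5 0; -0.004 -0.005 0 0.9 -4.4 7.4 0"

```text
time: 6.25
tool_pos: [457.6, 309.7, 181.3]
tcp_rot: [179.8, 0.2, -13.9]
ft_force: [0.5, 0.3, -0.8]
finger_gap: 0.0
```

```bash
python3 -c "
from h import *
ex=np.array([.9708,-.2397,0])
B=np.array([503.5,300,187])
to(B)"
```

```text
t 6.25 pos [457.6 309.7 181.3] rot [179.8    0.24 -13.88] F [ 0.5  0.3 -0.8] gap 0.0
turn [ 0.003  0.004 -0.   ] shift cm [ 4.69 -0.16 -0.59]
```

apply_moves --targets "0 0.004 0 0.8 -0.1 -0.5 0; 0 0.004 0 1.8 -0.1 -0.5 0; 0 0.004 0 2.8 -0.1 -0.5 0; 0 0.004 0 3.8 -0.1 -0.5 0; 0 0.004 0 4.8 -0.1 -0.5 0"

```text
time: 6.75
tool_pos: [505.3, 299.2, 189.9]
tcp_rot: [179.9, -0.1, -13.9]
ft_force: [-2.5, 1.3, 2.5]
finger_gap: -0.3
```

apply_moves --targets "0 0 0 0.4 0 0 0; 0 0 0 0.8 0 0 0; 0 0 0 1.2 0 0 0; 0 0 0 1.5 0 0 0; 0 0 0 1.5 0 0 0"

```text
time: 7.25
tool_pos: [517.8, 294.9, 186.8]
tcp_rot: [179.8, 0.1, -13.9]
ft_force: [-1.1, 0.6, -0.1]
finger_gap: -0.1
```

```bash
python3 -c "
from h import *
to([503.5,300,187])
print(place_of('top','pawl_ball') if snapshot('top') is not None else 0)
im=snapshot('scene');cv2.imwrite('pics/scene5.png',im[:,:,::-1])
h=cv2.cvtColor(im[200:300,330:430],cv2.COLOR_RGB2HSV);m=cv2.inRange(h,(22,150,120),(33,255,255));N,_,st,ce=cv2.connectedComponentsWithStats(m);print([(c[1]+200,c[0]+330,s[4]) for s,c in zip(st[1:],ce[1:])])
for a in (0,.5,.7,1.0):
    th=a-np.arctan2(18,41); d=45*np.sin(th)+18
    print(a,proj('scene',np.array([503.5,300,197.5])+d*np.array([.9708,-.2397,0])+[0,0,45*np.cos(th)-41]))
"
```

```text
t 7.25 pos [517.8 294.9 186.8] rot [ 1.7975e+02  6.0000e-02 -1.3870e+01] F [-1.1  0.6 -0.1] gap -0.1
turn [ 0.004  0.001 -0.   ] shift cm [-1.51 -0.15 -0.02]
[{'at': [206.3, 204.1], 'confidence': 0.31}]
[(np.float64(253.9090909090909), np.float64(357.47727272727275), np.int32(44))]
0 [[368.40866536 246.99413447]]
0.5 [[361.96105617 250.50603457]]
0.7 [[359.1477008  252.65112065]]
1.0 [[355.05652462 256.38987266]]
```

apply_moves --targets "0 0 0 -1.5 0 0 0; 0 0 0 -1.5 0 -3 0; 0 0 0 -0.5 1 -6 0; 0 0 0 0.8 5 -6 0; 0 0 0 2.5 9 -6 0"

```text
time: 7.9
tool_pos: [520.9, 201.9, 249.0]
tcp_rot: [179.8, -0.1, -13.7]
ft_force: [1.2, -0.4, -0.1]
finger_gap: 0.1
```

```bash
python3 -c "
from h import *
to([563.4,103.5,170])"
```

```text
t 7.9 pos [520.9 201.9 249. ] rot [ 1.7985e+02 -1.0000e-01 -1.3720e+01] F [ 1.2 -0.4 -0.1] gap 0.1
turn [ 0.003 -0.002  0.003] shift cm [6.45 8.53 7.93]
```

apply_moves --targets "0 0 0 2 3 0 0; 0 0 0 4 6 1 0; 0 0 0 6 8.5 3 0; 0 0 0 6.5 8.5 6 0; 0 0 0 6.5 8.5 7.9 0"

```text
time: 8.4
tool_pos: [562.9, 102.0, 166.6]
tcp_rot: [179.7, 0.1, -14.0]
ft_force: [-0.7, 0.4, -0.7]
finger_gap: -0.2
```

```bash
python3 -c "
from h import *
to([563.4,103.5,152])
for t in (.4,.3,.2,.1,.03,0): print(t,178*np.cos(t)-4*np.sin(t)-161.8, 77+178*np.sin(t)+4*np.cos(t))"
```

```text
t 8.4 pos [562.9 102.  166.6] rot [ 1.7973e+02  1.2000e-01 -1.3990e+01] F [-0.7  0.4 -0.7] gap -0.2
turn [ 0.005  0.002 -0.002] shift cm [ 0.02 -0.16  1.46]
0.4 0.5911835632789177 150.00070890695133
0.3 7.067814237712497 133.42394274222087
0.2 11.85717353256075 116.28340719288587
0.1 14.911407752901255 98.75036482424751
0.03 15.999924006509787 86.33739917104018
0 16.19999999999999 81.0
```

apply_moves --targets "0 0 0 0 0 1 0; 0 0 0 0.1 0 1.9 0; 0 0 0 0.4 0 2.8 0; 0 0 0 0.7 0 3.7 0; 0 0 0 1 0 4.5 0"

```text
time: 8.9
tool_pos: [573.1, 101.2, 123.6]
tcp_rot: [179.8, 0.0, -13.8]
ft_force: [-3.9, -0.7, 3.3]
finger_gap: 0.1
```

apply_moves --targets "0 0 0 0.2 0 0.8 0; 0 0 0 0.35 0 1.6 0; 0 0 0 0.45 0 2.4 0; 0 0 0 0.55 0 3.1 0; 0 0 0 0.6 0 3.6 0"

```text
time: 9.4
tool_pos: [578.6, 99.7, 87.0]
tcp_rot: [179.8, 0.0, -13.9]
ft_force: [-1.4, 1.8, 3.7]
finger_gap: 0.2
```

```bash
python3 -c "
from h import *
to([579.2,99.6,81])"
```

```text
t 9.4 pos [578.6  99.7  87. ] rot [ 1.798e+02  5.000e-02 -1.386e+01] F [-1.4  1.8  3.7] gap 0.2
turn [0.003 0.001 0.   ] shift cm [ 0.06 -0.01  0.6 ]
```

apply_moves --targets "0 0 0 0 0 0.2 0; 0 0 0 0 0 0.4 0; 0 0 0 0 0 0.5 0; 0 0 0 0 0 0.6 0; 0 0 0 0 0 0.6 0"

```text
time: 9.9
tool_pos: [578.6, 99.5, 81.8]
tcp_rot: [179.8, 0.0, -13.9]
ft_force: [1.3, 1.6, 2.6]
finger_gap: -0.0
```

apply_moves --targets "0 0 0 0 0 0.1 0; 0 0 0 0 0 0.2 0; 0 0 0 0 0 0.2 0; 0 0 0 0 0 0.2 0; 0 0 0 0 0 0.2 0"

```text
time: 10.4
tool_pos: [578.6, 99.5, 80.0]
tcp_rot: [179.8, 0.0, -13.9]
ft_force: [0.9, 2.1, 6.0]
finger_gap: 0.1
```

apply_moves --targets "0 0 0 0 0 0.1 0; 0 0 0 0 0 0.2 0; 0 0 0 0 0 0.2 0; 0 0 0 0 0 0.2 0; 0 0 0 0 0 0.2 0"

```text
time: 10.9
tool_pos: [578.8, 99.5, 79.9]
tcp_rot: [179.8, 0.0, -13.9]
ft_force: [-7.9, 1.3, 19.6]
finger_gap: 0.2
```

apply_moves --targets "0 0 0 0 0 -2 0; 0 0 0 0 0 -5 0; 0 0 0 -1 1 -9 0; 0 0 0 -4 3 -12 0; 0 0 0 -8 5 -12 0"

```text
time: 11.4
tool_pos: [491.1, 69.7, 202.7]
tcp_rot: [179.8, -0.4, -13.9]
ft_force: [-0.1, 0.1, 1.1]
finger_gap: -0.1
```

```bash
python3 -c "
from h import *
from scipy.optimize import least_squares
to([466.7,-63.7,180])
im=snapshot('wrist');cv2.imwrite('pics/w6.png',im[:,:,::-1])
for q in('latch_knob','latch_pivot','panel_pad'): print(q,[(np.round(d['at'],1),round(d['confidence'],2)) for d in place_of('wrist',q)[:2]])
c,M=CAM['top']
T=(np.array([668,275])+.5)/4.8-.5+[165,155]
print('pivot@92',least_squares(lambda p:proj('top',[p[0],p[1],92])[0]-T,[500,-60]).x)
print('knob@123',least_squares(lambda p:proj('top',[p[0],p[1],123])[0]-((np.array([650,345])+.5)/4.8-.5+[165,155]),[500,-60]).x)"
```

```text
t 11.4 pos [491.1  69.7 202.7] rot [179.85  -0.37 -13.88] F [-0.1  0.1  1.1] gap -0.1
turn [ 0.003 -0.006 -0.   ] shift cm [ 0.82 13.53  2.31]
latch_knob [(array([350.9, 293.1]), 0.56)]
latch_pivot []
panel_pad [(array([144.2, 374.8]), 0.69)]
pivot@92 [518.78381027 -79.61181001]
knob@123 [466.37579473 -63.25164644]
```

View pics/w6.png

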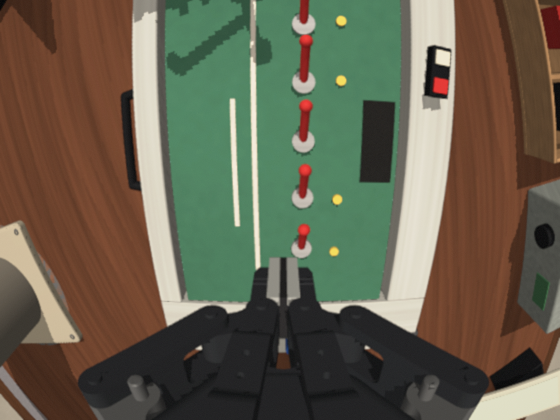

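```bash
python3 -c "
from h import *
to([459.3,-91.5,100])"
```

```text
t 11.6 pos [487.9  70.  197.4] rot [ 1.7974e+02  8.0000e-02 -1.3900e+01] F [-0.1  1.  -0. ] gap -0.0
turn [ 0.005  0.001 -0.001] shift cm [ 1.12 16.32  9.81]
```

apply_moves --targets "0 0 0 0.2 4 0 0; 0 0 0 0.5 8 0 0; 0 0 0 0.8 12 0 0; 0 0 0 0.9 15 0 0; 0 0 0 0.9 16.4 1 0"

```text
time: 12.1
tool_pos: [459.6, -93.9, 189.6]
tcp_rot: [179.7, -0.1, -14.0]
ft_force: [0.3, 0.6, 0.2]
finger_gap: -0.4
```

```bash
python3 -c "
from h import *
to([459.3,-91.5,100])"
```

```text
t 12.1 pos [459.6 -93.9 189.6] rot [ 1.7971e+02 -7.0000e-02 -1.3980e+01] F [0.3 0.6 0.2] gap -0.4
turn [ 0.005 -0.001 -0.002] shift cm [-0.1  -0.27  8.96]
```

apply_moves --targets "0.005 0 0 0 0 2 0; 0.005 0 0 0 0 4 0; 0.005 0 0 0 0 6.5 0; 0.005 0 0 0 0 8.5 0; 0.005 0 0 0 0 9 0"

```text
time: 12.6
tool_pos: [457.0, -91.0, 95.5]
tcp_rot: [-179.9, 0.3, -13.9]
ft_force: [-0.2, 0.0, -0.1]
finger_gap: 0.1
```

```bash
cat >> h.py <<'E'
def rows(ths,d=19,piv=(517,-79),z=100):
    s=sense(); M=R.from_euler("xyz",s["tcp_rot"],degrees=True); y=np.radians(-13.87)
    ex=np.array([np.cos(y),np.sin(y)]);ey=np.array([-ex[1],ex[0]])
    print(np.round(s["tool_pos"],1),np.round(s["ft_force"],1))
    for t in ths:
        F=np.array(piv)+52*(-np.cos(t)*ex+np.sin(t)*ey)-d*(np.sin(t)*ex+np.cos(t)*ey)
        G=R.from_euler("xyz",[180,0,-13.87-np.degrees(t)],degrees=True)
        print(round(t,2),np.round((M.inv()*G).as_rotvec(),3),np.round(M.inv().apply(np.r_[F,z]-s["tool_pos"])/10,2))
E
python3 -c "
from h import *
rows([.02,.12,.24,.36,.48])"
```

```text
[457.  -91.   95.5] [-0.2  0.  -0.1]
0.02 [-0.001  0.006  0.02 ] [ 0.3  -0.81 -0.45]
0.12 [-0.001  0.006  0.12 ] [ 0.15 -1.34 -0.45]
0.24 [-0.     0.006  0.24 ] [ 0.03 -1.99 -0.44]
0.36 [-0.     0.006  0.36 ] [-0.   -2.65 -0.44]
0.48 [0.    0.006 0.48 ] [ 0.05 -3.32 -0.44]
```

apply_moves --targets "0 0.006 0.02 0.3 -0.8 -0.4 0; 0 0.006 0.12 0.15 -1.35 -0.4 0; 0 0.006 0.24 0.05 -2 -0.4 0; 0 0.006 0.36 0 -2.65 -0.4 0; 0 0.006 0.48 0.05 -3.3 -0.4 0"

```text
time: 13.1
tool_pos: [467.7, -59.6, 103.4]
tcp_rot: [-179.9, -0.3, -41.6]
ft_force: [-0.0, -1.8, -0.3]
finger_gap: -0.0
```

```bash
python3 -c "
from h import *
rows([.6,.72,.84,.96,1.08])"
```

```text
[467.7 -59.6 103.4] [-0.  -1.8 -0.3]
0.6 [-0.002 -0.005  0.115] [-0.41 -0.54  0.34]
0.72 [-0.002 -0.005  0.235] [-0.53 -1.19  0.34]
0.84 [-0.003 -0.005  0.355] [-0.56 -1.86  0.34]
0.96 [-0.003 -0.005  0.475] [-0.52 -2.52  0.34]
1.08 [-0.003 -0.005  0.595] [-0.4  -3.17  0.34]
```

```bash
python3 -c "
from h import *
[snapshot('top') for _ in range(6)]
im=snapshot('top');h=cv2.cvtColor(im[195:255,280:340],cv2.COLOR_RGB2HSV);m=cv2.inRange(h,(100,140,80),(125,255,255));N,_,st,ce=cv2.connectedComponentsWithStats(m);print([(c[1]+195,c[0]+280,s[4]) for s,c in zip(st[1:],ce[1:])])
for t in (.06,.3,.5,.7): 
  ex=np.array([.9708,-.2397]);ey=np.array([.2397,.9708]);print(t,proj('top',np.r_[np.array([517,-79])+52*(-np.cos(t)*ex+np.sin(t)*ey),121]))
rows([.6,.72,.84,.96,1.08])"
```

```text
[]
0.06 [[300.05692483 226.23894774]]
0.3 [[296.58711556 224.77562409]]
0.5 [[294.02819338 222.95907619]]
0.7 [[291.88212055 220.67788704]]
[466.8 -59.6 102.7] [-0.3  0.4 -0.2]
0.6 [-0.002 -0.004  0.122] [-0.34 -0.6   0.27]
0.72 [-0.002 -0.004  0.242] [-0.45 -1.26  0.27]
0.84 [-0.003 -0.004  0.362] [-0.49 -1.92  0.27]
0.96 [-0.003 -0.004  0.482] [-0.44 -2.58  0.28]
1.08 [-0.003 -0.004  0.602] [-0.31 -3.23  0.28]
```

apply_moves --targets "0 -0.004 0.12 -0.35 -0.6 0.25 0; 0 -0.004 0.24 -0.45 -1.25 0.25 0; 0 -0.004 0.36 -0.5 -1.9 0.25 0; 0 -0.004 0.48 -0.45 -2.6 0.25 0; 0 -0.004 0.6 -0.3 -3.25 0.25 0"

```text
time: 13.95
tool_pos: [485.6, -33.0, 100.0]
tcp_rot: [-179.9, 0.1, -76.0]
ft_force: [-1.5, 0.2, -0.4]
finger_gap: 0.1
```

```bash
python3 -c "
from h import *
im=snapshot('scene');cv2.imwrite('pics/s7.png',cv2.resize(im[150:300,190:390,::-1],None,fx=4,fy=4,interpolation=cv2.INTER_CUBIC))
h=cv2.cvtColor(im[160:230,230:310],cv2.COLOR_RGB2HSV);m=cv2.inRange(h,(100,140,80),(125,255,255));N,_,st,ce=cv2.connectedComponentsWithStats(m);print([(c[1]+160,c[0]+230,s[4]) for s,c in zip(st[1:],ce[1:])])
for t in (.06,.5,.9,1.1,1.57): 
  ex=np.array([.9708,-.2397]);ey=np.array([.2397,.9708]);print(t,proj('scene',np.r_[np.array([517,-79])+52*(-np.cos(t)*ex+np.sin(t)*ey),110]))
rows([1.2,1.32,1.44,1.54,1.6])"
```

```text
[(np.float64(202.8857142857143), np.float64(268.45714285714286), np.int32(35))]
0.06 [[268.02697593 189.99232703]]
0.5 [[270.45858247 195.40567337]]
0.9 [[269.80093763 200.71910564]]
1.1 [[268.4340063  203.24207188]]
1.57 [[262.8421484  208.08807705]]
[486.4 -32.6 100.1] [-0.3  0.5  0.7]
1.2 [-0.003  0.002  0.109] [-0.14 -0.56  0.02]
1.32 [-0.003  0.002  0.229] [-0.26 -1.21  0.02]
1.44 [-0.003  0.002  0.349] [-0.3  -1.88  0.02]
1.54 [-0.003  0.002  0.449] [-0.28 -2.43  0.02]
1.6 [-0.002  0.002  0.509] [-0.23 -2.76  0.02]
```

View pics/s7.png

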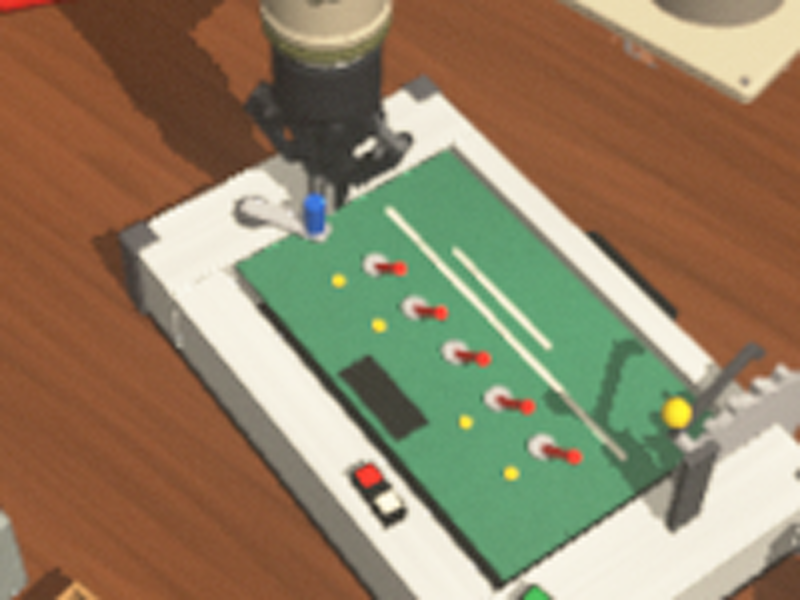

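Panel is flat, switches off; the latch knob (crop 315,215) is at about 1.05 rad with the finger behind it. Continue the swing.

apply_moves --targets "0 0 0.11 -0.15 -0.55 0 0; 0 0 0.23 -0.25 -1.2 0 0; 0 0 0.35 -0.3 -1.9 0 0; 0 0 0.45 -0.3 -2.4 0 0; 0 0 0.5 -0.25 -2.7 0 0"

```text
time: 14.5
tool_pos: [511.2, -23.9, 100.0]
tcp_rot: [-179.9, 0.1, -104.4]
ft_force: [-1.1, 0.5, 0.5]
finger_gap: -0.3
```

```bash
python3 -c "
from h import *
rows([1.57,1.6])
im=snapshot('scene')
h=cv2.cvtColor(im[160:230,230:310],cv2.COLOR_RGB2HSV);m=cv2.inRange(h,(100,140,80),(125,255,255));N,_,st,ce=cv2.connectedComponentsWithStats(m);print([(c[1]+160,c[0]+230,s[4]) for s,c in zip(st[1:],ce[1:])])"
```

```text
[511.2 -23.9 100. ] [-1.1  0.5  0.5]
1.57 [-0.001  0.003 -0.01 ] [ 0.01  0.02 -0.  ]
1.6 [-0.001  0.003  0.02 ] [-0.04 -0.14 -0.  ]
[(np.float64(207.8684210526316), np.float64(263.0526315789474), np.int32(38))]
```

apply_moves --targets "0 0 0 0 -0.1 0 0; 0 0 0 0 -0.2 0 0; 0 0 0 0 -0.2 0 0; 0 0 0 0 -0.2 0 0; 0 0 0 0 -0.2 0 0"

```text
time: 15.05
tool_pos: [512.6, -24.3, 100.0]
tcp_rot: [-180.0, 0.1, -104.3]
ft_force: [-4.8, 2.2, 1.1]
finger_gap: 0.4
```

apply_moves --targets "0 0 0 0 0.8 0 0; 0 0 0 0 2 0 0; 0 0 0 0 2 -3 0; 0 0 0 0 2 -7 0; 0 0 0 0 6 -11 0"

```text
time: 15.55
tool_pos: [460.7, -11.6, 206.9]
tcp_rot: [-179.8, 0.1, -104.4]
ft_force: [0.3, -0.2, 0.8]
finger_gap: -0.3
```

apply_moves --targets "0 0 0 0 4 -2 0; 0 0 0 0 8 -2 0; 0 0 0 0 8 -2 0; 0 0 0 0 8 -2 0; 0 0 0 0 8 -2 0"

```text
time: 16.05
tool_pos: [382.5, 8.8, 225.5]
tcp_rot: [-179.8, 0.1, -104.4]
ft_force: [0.4, -0.6, 0.6]
finger_gap: 0.1
```

```bash
python3 -c "
from h import *
im=snapshot('scene');cv2.imwrite('pics/s8.png',cv2.resize(im[150:300,190:390,::-1],None,fx=4,fy=4,interpolation=cv2.INTER_CUBIC))
h=cv2.cvtColor(im[160:230,230:310],cv2.COLOR_RGB2HSV);m=cv2.inRange(h,(100,140,80),(125,255,255));N,_,st,ce=cv2.connectedComponentsWithStats(m);print([(c[1]+160,c[0]+230,s[4]) for s,c in zip(st[1:],ce[1:])])"
```

```text
[(np.float64(208.12121212121212), np.float64(262.54545454545456), np.int32(33))]
```

View pics/s8.png

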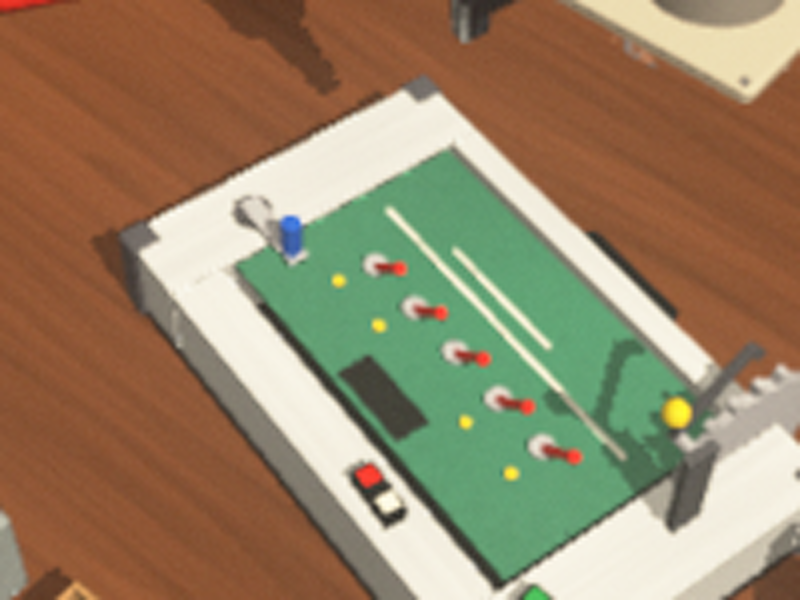

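All in place: the knob (crop 291,235) is home over the panel's edge, the panel is flush, the switches are off and the gripper is clear.

```bash
python3 -c "
from bench import *
print(hand_in())"
```

```text
the job is handed in; nothing more can be done
None
```

The control case is closed down and the job is handed in at about 16 s of the 51 s allowed. `hand_in` reports no verdict, so what follows is from my own checks.

- **Switches:** one drag from right to left knocked all five off. The scene picture afterwards showed all five off with the panel still up.
- **Pawl:** pushed out to about 0.8 rad, judged from the ball's position in the scene picture.
- **Panel:** pressed down to its stop. The fingertip stayed at 80 mm while the force rose to about 20 N, and later pictures show the panel flush with the rim.
- **Latch:** swung to its stop. The knob sits at pixel (262.5, 208.1), against (262.8, 208.1) predicted for 1.57 rad.
- **Last picture:** the switches are off, the panel is flat, the latch is home and the gripper is clear. The modules show no sign of having moved. The other loose things were outside that crop, so I did not check them again, but I never reached near them.

Two readings disagreed. During the latch swing the tool was 3–4 mm off the planned path, which I corrected on the next move. The network placed the pawl ball wrongly in two top views, so I relied on colour and the scene camera there.

I also read the 85 mm lift limit as measured in the tilting panel's frame. With the limit measured upright instead, a tool pointing straight down could not have made the drag.

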